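Nudge the guide plate onto its locating pins

TASK

The steel guide plate has been laid askew on top of the two locating pins of the stamping jig. Push it sideways with the fingertips until both of its holes drop over the pins and it lies flat on the board, then move clear. Do not lift or tip the plate, and leave the bamboo cup, the punch box, the hammer and the loose punch where they are.

Things in the scene. Friction and masses are not known exactly. Their poses are not given: they have to be found in the camera images.
- jig: Pale wooden board, 190 mm (x) x 216 mm (y), 18 mm thick, fixed to the bench. Origin: centre of its underside; z up; x points roughly away from the robot. Two steel pins stand on it 36 mm from the centre towards -x, at y = +32 and -32 mm. With the plate home, plate and board are concentric with parallel edges: 35 mm of board shows at the x ends, 40 mm at the y sides. Nothing else stands on it.
- pin_left (a point): Foot of the pin on the jig's +y side, on its axis at the board's top (18 mm above the bench). The pin is 8 mm in diameter and stands 10 mm above the board, its top 4 mm tapering to a tip 5 mm across. Axes as the jig's.
- pin_right (a point): Foot of the like pin on the jig's -y side, on its axis at the board's top. Axes as the jig's.
- blank (a point): Centre of a copper disc 32 mm across let into the board's top, on its middle line, 18 mm from the board's centre towards +x. With the plate home it lies in the middle of the plate's window.
- plate: Loose steel plate, 120 (x) x 136 (y) x 6 mm, about 0.6 kg. Origin: centre of its underside; z up. At the start it lies on both pin tips with its far (+x) edge down on the board, sloping about 6 degrees; it is shifted 12 to 26 mm towards the jig's +y, up to 8 mm either way in x, and turned up to 8 degrees. A few newtons at an edge slide it; a hole over its pin drops 10 mm.
- hole_left (a point): Centre of the 11 mm through hole on the plate's +y side, at its underside: 36 mm from the plate's centre towards -x (the robot's side), 32 mm towards +y. It belongs over pin_left. Axes as the plate's.
- hole_right (a point): Centre of the like hole on the plate's -y side (36 mm towards -x, 32 mm towards -y), at its underside. It belongs over pin_right. Axes as the plate's.
- window (a point): Centre of the plate's rectangular through window, 50 mm (x) x 56 mm (y), at its underside, 18 mm from the plate's centre towards +x. Axes as the plate's.
- cup: A bamboo cup 64 mm across and 100 mm tall, full of steel punches that reach 160 mm, standing on the bench left (+y) of the jig. Origin: centre of its foot. Not to be moved.
- punch_box: A red plastic box of punches, 50 x 60 mm and 68 mm tall, right (-y) of the jig. Origin: centre of its foot. Not to be moved.
- hammer: A chasing hammer about 240 mm long lying on the bench right (-y) of the jig, towards the robot, 26 mm high, head (90 mm wide) at the far end. Origin: middle of its length, on the bench; x along the handle to the head. Not to be moved.
- punch: A single steel punch, 120 mm long and 9 mm thick, lying roughly crosswise on the bench beyond the jig. Origin: on the bench, 10 mm behind mid-length; x along it to the point. Not to be moved.
There are look-alikes about, which are no part of the job. Of the things like the plate, leave any that is black, orange or yellow; of the rest the smaller one is meant.

How it is judged (in metres and radians):
At the end, for the whole second after the job is handed in: Both holes are over their pins (within 3 mm sideways), both hole sites are down within 2 mm of the board's top, the plate is flat (within 0.03 rad) and at rest (horizontal distance between hole_left and pin_left below 0.003 m and horizontal distance between hole_right and pin_right below 0.003 m and z of each of hole_left, hole_right in the frame of jig below 0.02 m and z of plate in the frame of jig above 0.015 m and angle between plate's own z axis and vertical below 0.03 rad and linear speed of plate below 0.01 m/s); the robot touches nothing.
It fails at once if the plate is lifted: its centre rises more than 18 mm above the board (z of plate in the frame of jig above 0.036 m).
It fails at once if the plate is tipped by more than 0.3 rad (angle between plate's own z axis and vertical above 0.3 rad).
It fails at once if the cup, punch box, hammer or loose punch is moved by more than 15 mm (distance of any of cup, punch_box, hammer, punch from where it was at the start of the episode above 0.015 m).
It also fails if it takes over 72 s, if anything falls off the work surface, if the arm or the gripper's body presses on something with over 40 N, if the wrist force passes 120 N, or if a joint passes its speed limit or range.

ROBOT

A 6-joint arm with a two-finger parallel gripper is mounted at the origin on the work surface. World frame = base frame: x ahead of the robot, y to its left, z up, the work surface at z = 0. Lengths are in mm, angles in rad, forces in N, time in s.
With the tool pointing down it reaches from about 350 to 875 mm from the base axis. Payload 4.2 kg.
Tool frame: the origin (TCP) lies on the centre line of the jaws, within the pads' length; the fingertips stand 25 mm ahead of it and the grasp point (between the pads) lies 6 mm ahead of it (r.finger_overhang is the distance from the TCP to the fingertips, in mm); z points along the fingers, y is the line along which they close (so a half turn about z gives the same grasp; the last joint's range is limited). The gripper opens to 87 mm and grips with 3 to 60 N. Pads are 19 mm wide; open, the fingers measure 117 mm over their backs; the gripper's body (75 mm by 190 mm) begins 51 mm behind the grasp point.
Start: joints at [-0.871, 0.385, 0.008, 0, -1.194, -0.259], TCP at [266.676, -565.228, 247.55] pointing down, gripper open.
Joint ranges: [-3.14, 3.14], [-1.21, 2.06], [-1.07, 1.41], [-3.16, 2.05], [-2.99, -0.16], [-3.1, 3.1]. Speed limits (rad/s): [2.79, 2.79, 3.14, 3.14, 3.14, 3.14].

INTERFACE

Orientations are given as a 3x3 rotation matrix whose columns are the frame's x, y, z axes.
In Python, from bench import r, cams gives the robot as it stands. The module is installed in compiled form; this text tells all that it offers.
- The arm moves only by the shell command python3 -m jog 'ROWS' [FORCE]. ROWS is JSON, a list that holds one entry, the list of rows, each a list of 5 numbers: the gripper's target within -1 to 1 (fully open at 1, half-way at 0, shut at -1), then the shift along the tool's x, y, z normalised to -1 to 1, where 1 is 400 mm, then the turn about the tool's z normalised to -1 to 1, where 1 is 0.5 rad. In form: [[[jaw, tx, ty, tz, twist], ...]]. A call has 1 to 12 rows; each row is the pose to reach, as a shift and turn from the pose commanded when the call began, along the tool's axes at that moment; what a row does not reach only later rows make up. A row lasts 1/10 s, in which the tool goes at most 50 mm and 8.59 degrees, less where a joint would pass 70% of its speed; a pose out of reach is approached as far as the arm can. A call with a number of a shift or a turn outside -1 to 1 is refused whole. A call with a gripper value outside its range is refused whole. The fingers move at their own pace and stop on an object; FORCE is the grip in N (left out, the last holds). Time passes only in rows, so rows that repeat a pose let the fingers close. It gives the time, the measured TCP pose, the force, the opening and the grip force at its end, in the units of the state.
- r.state(): the state, without advancing time (a new reading comes with each control period).
- cams.snapshot(name): name is "scene" or "top" or "wrist"; returns a dict with "pixels" (400x640x3 uint8, red, green, blue), "fx", "fy", "cx", "cy" (pixels), "rvec" (rotation vector, rad) and "tvec" (3), from world to camera coordinates, as OpenCV has them; the wrist camera has in their place "mount" (4x4, takes a point from camera to tool coordinates, whose origin is the TCP and whose axes are the flange's). Camera axes: x right, y down, z forward; pixel columns grow to the right and rows downward; lengths in mm; the calibration is good to about 2 mm. A picture is of the moment at which its call begins: read the wrist's pose just before it. There is no depth.
- r.finish_job(): hands the job in; it is judged then, once.
The state is a dict: "time_s": time; "joint_pos": joint angles; "joint_vel": joint speeds; "tau": joint torques, N m; "tcp_pos": TCP position; "ee_rot": TCP orientation; "ft_force": force on the tool from outside, world axes, zero at the start; "moment": the same for the moment, N m; "finger_gap": finger opening in mm; "grip_force": force on a finger pad.
Only numpy, scipy, OpenCV 4.12 (cv2) and the standard library are available. Lean on these libraries where they do the work, as an engineer would, in place of code of your own. Each camera call takes 0.05 s, during which the arm holds its last target. There are 200 camera calls.

## Working session

There is one attempt and no reset: what is moved stays moved. The work goes in short steps, Python scripts to look and compute and a shell command to move; the robot and the scene stay as the last step left them, time stands still between calls to the robot, and variables do not carry over. Pictures are saved under pics/ and viewed, at most 10 in all, crops included, and the job is handed in when it is done.

```bash
mkdir -p pics; cat > h.py <<'E'
import numpy as np, cv2
from bench import r, cams
def save(s,n,crop=None,scale=1):
    im=s["pixels"][:,:,::-1].copy()
    if crop: x0,y0,x1,y1=crop; im=im[y0:y1,x0:x1]
    if scale!=1: im=cv2.resize(im,None,fx=scale,fy=scale,interpolation=cv2.INTER_CUBIC)
    cv2.imwrite("pics/"+n,im)
def K(s): return np.array([[s["fx"],0,s["cx"]],[0,s["fy"],s["cy"]],[0,0,1]])
def ext(s,st=None):
    if "rvec" in s: return cv2.Rodrigues(np.array(s["rvec"],float))[0],np.array(s["tvec"],float).ravel()
    M=np.array(s["mount"]); T=np.eye(4); T[:3,:3]=st["ee_rot"]; T[:3,3]=st["tcp_pos"]
    W=np.linalg.inv(T@M); return W[:3,:3],W[:3,3]
def ray(s,px,z,st=None):
    R,t=ext(s,st); px=np.atleast_2d(px).astype(float)
    d=np.c_[px,np.ones(len(px))]@np.linalg.inv(K(s)).T@R; c=-R.T@t
    z=np.broadcast_to(z,len(px)); return c+d*((z-c[2])/d[:,2])[:,None]
def proj(s,P,st=None):
    R,t=ext(s,st); q=(np.atleast_2d(P)@R.T+t)@K(s).T; return q[:,:2]/q[:,2:]
E
python3 - <<'E'
from h import *
for n in("top","scene"):
    s=cams.snapshot(n); save(s,n+"0.png"); np.save(n+"0.npy",s,allow_pickle=True)
    R,t=ext(s); print(n,-R.T@t,s["fx"])
st=r.state(); print(st["ee_rot"],st["ft_force"],st["finger_gap"],st["time_s"])
E
```

```text
top [ 408.79203891   41.30725456 1139.37879818] 363.0782747535968
scene [1484.17892245  567.90628442  986.01785123] 479.6869062597392
[[-9.04487552e-01 -4.26499092e-01 -8.90942990e-04]
 [-4.26500015e-01  9.04485957e-01  1.70042667e-03]
 [ 8.06149945e-05  1.91800195e-03 -9.99998157e-01]] [ 0.52780506  0.24102291 -0.30307731] 86.86517761090556 0.1
```

View pics/top0.png

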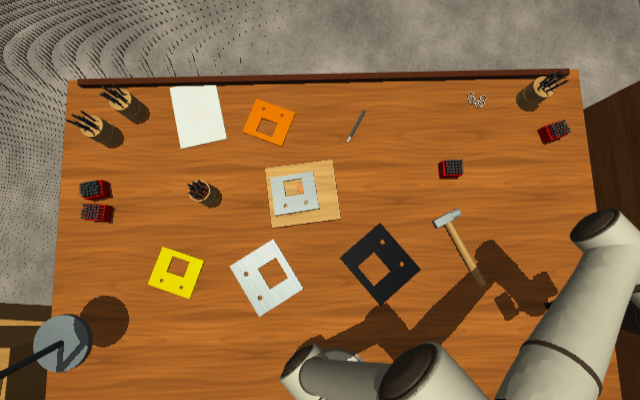

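View pics/scene0.png

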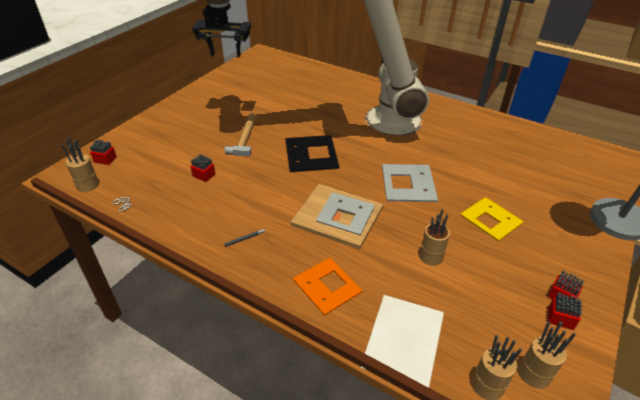

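The top view shows the board near (303,193), with the grey plate on it at (294,193), shifted left (+y). The cup is at (203,190) and the box at (450,168). The grey plate at (266,278) is the larger look-alike. I'll get rough positions next, then bring the wrist camera over the board.

```bash
python3 - <<'E'
from h import *
s=np.load("top0.npy",allow_pickle=True).item()
c=ray(s,[[265,168],[332,160],[341,218],[272,227]],18); print(c.round(), c.mean(0).round(), np.linalg.norm(np.diff(c,axis=0),axis=1))
p=ray(s,[[277,173],[315,171],[320,208],[270,216]],24); print(p.round())
print(ray(s,[[205,200],[450,178],[460,213],[356,125]],0).round())
st=r.state(); w=cams.snapshot("wrist"); print(w["mount"],w["fx"])
E
```

```text
[[657. 199.  18.]
 [677. -13.  18.]
 [493. -35.  18.]
 [471. 179.  18.]] [574.  82.  18.] [212.61675943 185.59652439 214.42338823]
[[638. 161.  24.]
 [642.  42.  24.]
 [525.  29.  24.]
 [504. 184.  24.]]
[[ 563.  391.    0.]
 [ 612. -390.    0.]
 [ 499. -413.    0.]
 [ 796.  -96.    0.]]
[[-7.60605497e-04 -9.58229091e-01 -2.86000754e-01  7.90045528e+01]
 [ 9.99999705e-01 -7.60647939e-04 -1.10944773e-04 -3.22742737e-02]
 [-1.11235375e-04 -2.86000754e-01  9.58229386e-01 -1.37425824e+02]
 [ 0.00000000e+00  0.00000000e+00  0.00000000e+00  1.00000000e+00]] 288.7690653911757
```

```bash
python3 -m jog '[[[0,-0.59,0.62,0.03,0.67],[0,-0.59,0.62,0.03,0.67],[0,-0.59,0.62,0.03,0.67],[0,-0.59,0.62,0.03,0.67],[0,-0.59,0.62,0.03,0.67],[0,-0.59,0.62,0.03,0.67],[0,-0.59,0.62,0.03,0.67],[0,-0.59,0.62,0.03,0.67],[0,-0.59,0.62,0.03,0.67]]]' 20; cat > d.py <<'E'
import sys
from h import *
# python3 d.py x y z yaw_deg(of tool x) -> normalised tx ty tz twist from the present pose
st=r.state(); R=np.array(st["ee_rot"]); a=list(map(float,sys.argv[1:]))
y=np.degrees(np.arctan2(R[1,0],R[0,0])); tw=np.radians((y-a[3]+180)%360-180)
print("pos",np.round(st["tcp_pos"],1),"yaw",round(y,2),"->",np.round(R.T@(np.array(a[:3])-st["tcp_pos"])/400,4),round(tw/.5,3),"q",np.round(st["joint_pos"],2),"F",np.round(st["ft_force"],1),"t",st["time_s"])
E
python3 d.py 480 85 220 186
```

```text
time_s: 1.05
tcp_pos: [374.6, -239.2, 235.7]
ee_rot: [[-0.994, -0.109, 0.0], [-0.109, 0.994, -0.0], [-0.0, -0.0, -1.0]]
ft_force: [0.3, 0.1, 0.4]
finger_gap: 44.2
grip_force: 0.0
pos [ 374.6 -239.2  235.7] yaw -173.76 -> [-0.3499  0.7772  0.0391] 0.008 q [-0.2   0.08 -0.43  0.   -1.06 -1.26] F [0.3 0.1 0.4] t 1.05
```

```bash
python3 -m jog '[[[0,-0.35,0.78,0.04,0],[0,-0.35,0.78,0.04,0],[0,-0.35,0.78,0.04,0],[0,-0.35,0.78,0.04,0],[0,-0.35,0.78,0.04,0],[0,-0.35,0.78,0.04,0],[0,-0.35,0.78,0.04,0],[0,-0.35,0.78,0.04,0],[0,-0.35,0.78,0.04,0],[0,-0.35,0.78,0.04,0]]]'
python3 - <<'E'
from h import *
st=r.state(); s=cams.snapshot("wrist"); save(s,"w1.png"); s["st"]=st; np.save("w1.npy",s,allow_pickle=True)
E
```

```text
time_s: 2.05
tcp_pos: [480.4, 83.3, 219.2]
ee_rot: [[-0.995, -0.103, -0.001], [-0.103, 0.995, -0.001], [0.001, -0.0, -1.0]]
ft_force: [-0.3, 0.8, -0.3]
finger_gap: 43.7
grip_force: 0.0
```

View pics/w1.png

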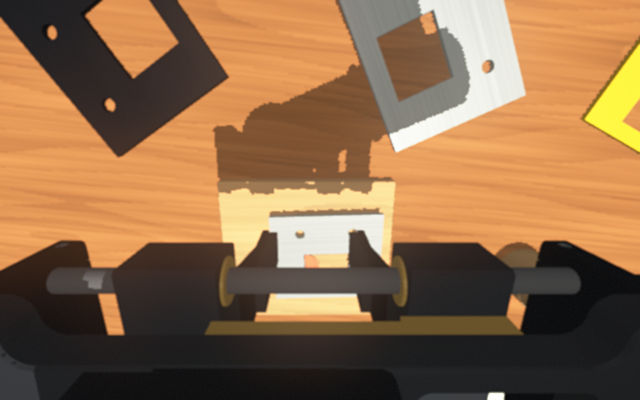

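The wrist image is inverted: its top edge points toward the robot. The board is at (305,250), partly hidden by the gripper. I'll move about 170 mm further out.

```bash
python3 d.py 648 100 205 186; python3 -m jog '[[[0,-0.42,0,0.04,0],[0,-0.42,0,0.04,0],[0,-0.42,0,0.04,0],[0,-0.42,0,0.04,0],[0,-0.42,0,0.04,0],[0,-0.42,0,0.04,0]]]'
python3 - <<'E'
from h import *
st=r.state(); s=cams.snapshot("wrist"); save(s,"w2.png",(180,0,500,240),2.5); s["st"]=st; np.save("w2.npy",s,allow_pickle=True)
E
```

```text
pos [480.4  83.2 219.4] yaw -174.08 -> [-0.4212 -0.0013  0.0359] -0.003 q [ 0.51  0.18 -0.36 -0.   -1.03 -1.97] F [0.7 1.1 0.3] t 2.1
time_s: 2.7
tcp_pos: [647.1, 101.0, 203.1]
ee_rot: [[-0.995, -0.103, -0.002], [-0.103, 0.995, -0.0], [0.002, -0.0, -1.0]]
ft_force: [-0.4, 0.6, 0.7]
finger_gap: 43.5
grip_force: 0.0
```

View pics/w2.png

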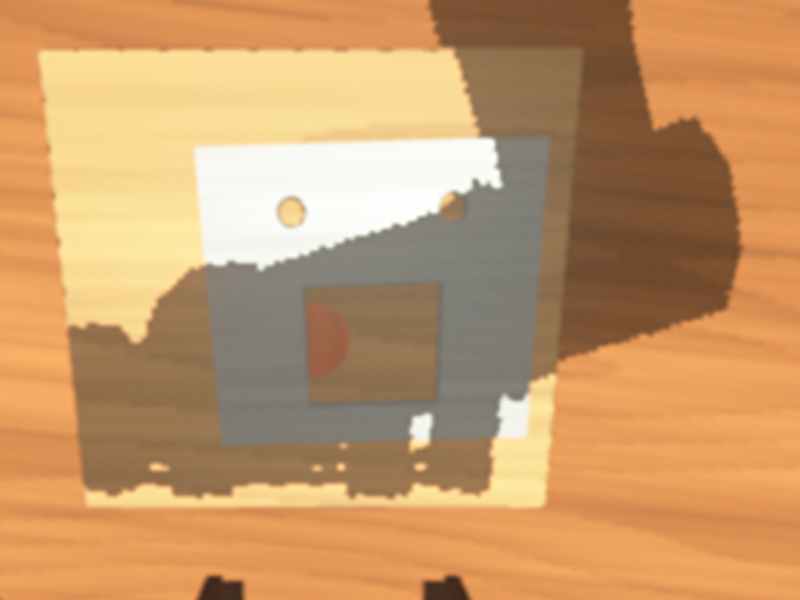

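```bash
cat > fit.py <<'E'
from h import *
from scipy.optimize import least_squares
def Rz(a): return cv2.Rodrigues(np.array([0,0,a]))[0]
def Ry(a): return cv2.Rodrigues(np.array([0,a,0]))[0]
def rect(hx,hy,z,cx=0): return np.array([[cx-hx,-hy,z],[cx-hx,hy,z],[cx+hx,hy,z],[cx+hx,-hy,z]],float)
BOARD=rect(95,108,18)
PL=np.r_[rect(60,68,6),rect(25,28,6,18),[[-36,-32,6],[-36,32,6]]]
def board(s,px):
    f=lambda p:(proj(s,BOARD@Rz(p[2]).T+[p[0],p[1],0],s["st"])-px).ravel()
    o=least_squares(f,[575,82,.1]); return o.x,np.abs(o.fun).max()
def pts(p,tilt,z0=18):  # far bottom edge on board
    R=Rz(p[2])@Ry(tilt); return lambda P:(P-[60,0,0])@R.T+[p[0],p[1],z0]+Rz(p[2])@[60,0,0]
def plate(s,px,tilt,P=PL):
    f=lambda p:(proj(s,pts(p,tilt)(P),s["st"])-px).ravel()
    o=least_squares(f,[575,100,.1]); return o.x,np.abs(o.fun).max()
def report(s,bp,pp,tilt):
    b,e1=board(s,bp) if bp is not None else (np.load("b.npy"),0); p,e2=plate(s,pp,tilt)
    R=Rz(b[2])[:2,:2]
    g=pts(p,tilt); H=g(np.array([[-36,32,0],[-36,-32,0],[0,0,0]],float))[:,:2]
    print("board",b.round(2),np.degrees(b[2]).round(2),e1,"plate",p.round(2),e2)
    loc=(H-b[:2])@R
    print("hole err L,R in jig axes",(loc[:2]-[[-36,32],[-36,-32]]).round(1).tolist(),"yaw err deg",np.degrees(p[2]-b[2]).round(2))
    return b,p
E
python3 - <<'E'
from fit import *
s=np.load("w2.npy",allow_pickle=True).item()
o=lambda a:np.array(a,float)/2.5+[180,0]
b,p=report(s,o([[39,51],[582,48],[545,507],[87,507]]),o([[194,148],[549,137],[526,437],[221,444],[305,288],[440,283],[438,401],[308,404],[291,211],[452,207]]),np.radians(6))
np.save("b.npy",b)
E
```

```text
board [5.7568e+02 8.5210e+01 1.1000e-01] 6.12 1.2938718243015046 plate [5.7347e+02 1.0984e+02 1.3000e-01] 0.4961322791772034
hole err L,R in jig axes [[0.2, 23.9], [1.7, 23.9]] yaw err deg 1.35
```

The board fits at (575.7, 85.2) with 6.1° yaw. The plate is +24 mm in jig y, about +1 mm in x, and turned +1.3°, which is within the stated ranges. The plan is to push along jig -y with both fingertips on the +y edge, so I'll turn the tool 90° first.

```bash
python3 d.py 563 205 130 276
python3 -m jog '[[[0.6,0,0,0,-0.8],[0.6,0,0,0,-0.8],[0.6,0,0,0,-0.8],[0.6,0,0,0,-0.8]]]' >/dev/null
python3 -m jog '[[[0.6,0,0,0,-0.8],[0.6,0,0,0,-0.8],[0.6,0,0,0,-0.8],[0.6,0,0,0,-0.8]]]' >/dev/null
python3 -m jog '[[[0.6,0,0,0,-0.8],[0.6,0,0,0,-0.8],[0.6,0,0,0,-0.8],[0.6,0,0,0,-0.8]]]' >/dev/null
python3 d.py 563 205 130 276.1
```

```text
pos [646.8 101.3 203.7] yaw -174.02 -> [0.1812 0.2797 0.1844] -3.142 q [ 0.4   0.47  0.02 -0.   -1.13 -1.87] F [ 0.1 -0.4 -0.1] t 2.75
pos [647.2 102.4 204. ] yaw -105.38 -> [-0.1915  0.271   0.185 ] -0.75 q [ 0.4   0.47  0.03 -0.   -1.13 -0.67] F [ 0.3 -1.2  0.6] t 3.95
```

```bash
python3 -m jog '[[[0.6,-0.19,0.27,0.18,-0.75],[0.6,-0.19,0.27,0.18,-0.75],[0.6,-0.19,0.27,0.18,-0.75],[0.6,-0.19,0.27,0.18,-0.75],[0.6,-0.19,0.27,0.18,-0.75],[0.6,-0.19,0.27,0.18,-0.75]]]' >/dev/null
python3 d.py 563 205 45.5 276.1
```

```text
pos [564.3 204.1 132.6] yaw -83.85 -> [-0.0024  0.0033  0.2177] 0.002 q [ 0.62  0.44 -0.21  0.   -0.91 -0.51] F [-0.7 -0.4  1.5] t 4.55
```

```bash
python3 -m jog '[[[0.6,0,0.003,0.1,0],[0.6,0,0.003,0.2,0],[0.6,0,0.003,0.217,0],[0.6,0,0.003,0.217,0]]]'; python3 d.py 563 205 45.5 276.1
```

```text
time_s: 4.95
tcp_pos: [562.7, 203.4, 44.5]
ee_rot: [[0.108, -0.994, -0.001], [-0.994, -0.108, -0.001], [0.001, 0.001, -1.0]]
ft_force: [-0.1, -0.2, -0.1]
finger_gap: 69.5
grip_force: 0.0
pos [562.7 203.4  44.5] yaw -83.81 -> [-0.004  -0.0012 -0.0024] 0.003 q [ 0.62  0.55 -0.29  0.   -0.73 -0.51] F [-0.1 -0.2 -0.1] t 4.95
```

```bash
python3 -m jog '[[[0.6,0.01,0,-0.0025,0],[0.6,0.02,0,-0.0025,0],[0.6,0.03,0,-0.0025,0],[0.6,0.035,0,-0.0025,0],[0.6,0.04,0,-0.0025,0],[0.6,0.045,0,-0.0025,0],[0.6,0.05,0,-0.0025,0],[0.6,0.055,0,-0.0025,0],[0.6,0.06,0,-0.0025,0]]]'; 
python3 -m jog '[[[0.6,0.005,0,0,0],[0.6,0.01,0,0,0],[0.6,0.015,0,0,0],[0.6,0.02,0,0,0],[0.6,0.025,0,0,0],[0.6,0.025,0,0,0]]]'; 
python3 - <<'E'
from fit import *
st=r.state(); s=cams.snapshot("wrist"); save(s,"w3.png",None,1.25); s["st"]=st; np.save("w3.npy",s,allow_pickle=True)
b=np.load("b.npy"); print("tcp jig",(np.array(st["tcp_pos"])[:2]-b[:2])@Rz(b[2])[:2,:2])
s=cams.snapshot("top"); np.save("top3.npy",s,allow_pickle=True)
E
```

```text
time_s: 5.85
tcp_pos: [565.7, 181.2, 46.4]
ee_rot: [[0.111, -0.994, 0.003], [-0.994, -0.111, 0.002], [-0.001, -0.003, -1.0]]
ft_force: [-0.3, 5.1, 1.8]
finger_gap: 69.7
grip_force: 2.6
time_s: 6.45
tcp_pos: [566.7, 170.9, 46.4]
ee_rot: [[0.11, -0.994, 0.002], [-0.994, -0.11, 0.001], [-0.001, -0.002, -1.0]]
ft_force: [0.1, 4.5, 3.1]
finger_gap: 69.9
grip_force: 2.1
tcp jig [ 0.25435825 86.145767  ]
```

View pics/w3.png

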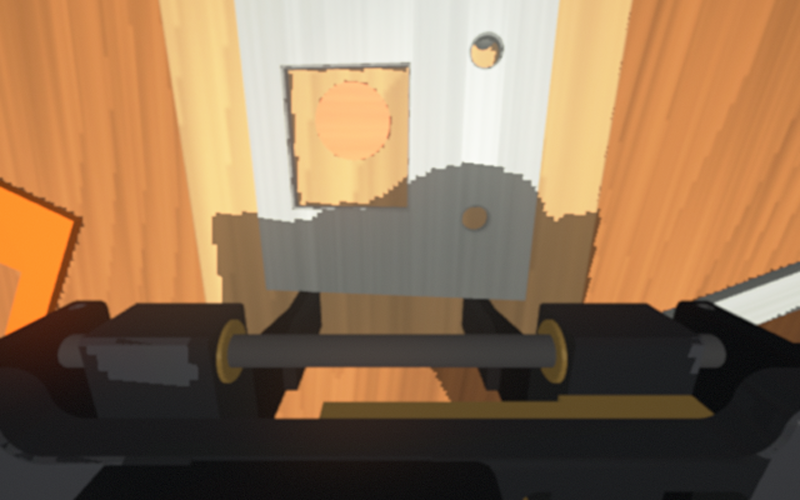

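The wrist view now shows the far part of the plate. The window corners are near (285,66), (409,64) and (408,208), the holes at (487,50) and (474,217), and the copper disc at (353,120). I'll compute the remaining offset relative to the disc.

```bash
python3 - <<'E'
from fit import *
s=np.load("w3.npy",allow_pickle=True).item()
o=lambda a:np.array(a,float)/1.25
P=PL[[2,1,7,4,5,6,8,9]]
px=o([[266,290],[526,299],[285,66],[409,64],[408,208],[296,208],[487,50],[474,217]])
b=np.load("b.npy"); R=Rz(b[2])[:2,:2]
d=ray(s,o([[353,120]]),18,s["st"])[0]; print("disc jig",(d[:2]-b[:2])@R,"(18,0 expected)")
e=ray(s,o([[160,0],[216,290],[630,0],[590,280]]),18,s["st"])[:,:2]; print(((e-b[:2])@R).round(1))
for t in(5,6):
    p,er=plate(s,px,np.radians(t),P); H=pts(p,np.radians(t))(np.array([[-36,32,0],[-36,-32,0],[18,0,0]],float))[:,:2]
    print(t,er,((H-b[:2])@R-[[-36,32],[-36,-32],[18,0]]).round(1).tolist(),np.degrees(p[2]-b[2]))
E
```

```text
disc jig [16.72481463 -1.36642078] (18,0 expected)
[[ 92.3 -46.2]
 [ 87.   78.5]
 [-94.4 -46.6]
 [-97.7  72.4]]
5 1.5094601086103694 [[-0.6, 6.7], [-0.2, 6.7], [-0.6, 7.0]] 0.36395013573096785
6 1.7648826431163798 [[-0.5, 6.7], [-0.1, 6.7], [-0.6, 7.0]] 0.38679848931869654
```

```bash
python3 -m jog '[[[0.6,0.004,0,0,0],[0.6,0.008,0,0,0],[0.6,0.012,0,0,0],[0.6,0.015,0,0,0],[0.6,0.015,0,0,0]]]'; 
python3 - <<'E'
from fit import *
st=r.state(); s=cams.snapshot("wrist"); save(s,"w4.png",(120,0,520,250),2); s["st"]=st; np.save("w4.npy",s,allow_pickle=True)
b=np.load("b.npy"); print("tcp jig",(np.array(st["tcp_pos"])[:2]-b[:2])@Rz(b[2])[:2,:2])
E
```

```text
time_s: 7.05
tcp_pos: [566.5, 164.2, 45.7]
ee_rot: [[0.11, -0.994, -0.0], [-0.994, -0.11, -0.0], [0.0, 0.0, -1.0]]
ft_force: [1.5, 4.7, 2.3]
finger_gap: 69.5
grip_force: 1.8
tcp jig [-0.68269499 79.50499988]
```

View pics/w4.png

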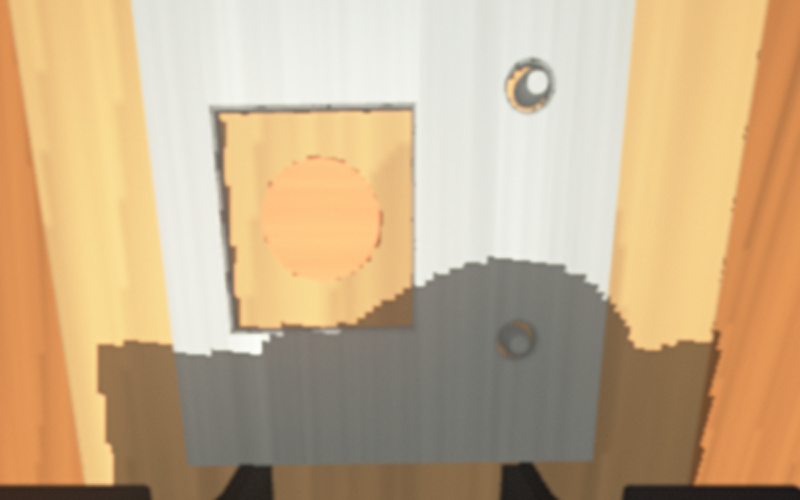

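Both pins now show inside their holes. The right hole is at (530,85) with its pin tip at (537,82), and the left hole at (517,339) with its tip at (518,343). I'll compare them at their own heights.

```bash
python3 - <<'E'
from fit import *
s=np.load("w4.npy",allow_pickle=True).item()
o=lambda a:np.array(a,float)/2+[120,0]
P=PL[[2,1,7,4,5,6,8,9]]
px=o([[188,465],[592,460],[211,107],[414,104],[413,328],[233,330],[530,85],[517,339]])
b=np.load("b.npy"); R=Rz(b[2])[:2,:2]
J=lambda q:((q[:,:2]-b[:2])@R).round(1)
pin=J(ray(s,o([[518,343],[537,82]]),28,s["st"])); print("pins L,R",pin.tolist())
for zt in(24,32,34): print(zt,"hole-pin",(J(ray(s,o([[517,339],[530,85]]),zt,s["st"]))-pin).tolist())
for t in(0,3,6):
    p,er=plate(s,px,np.radians(t),P); H=pts(p,np.radians(t))(np.array([[-36,32,0],[-36,-32,0]],float))
    print(t,er,"hole-pin",(J(H)-pin).tolist(),np.degrees(p[2]-b[2]))
E
```

```text
pins L,R [[-37.0, 31.2], [-37.2, -32.6]]
24 hole-pin [[-0.5, -0.3999999999999986], [0.7000000000000028, -0.19999999999999574]]
32 hole-pin [[1.2999999999999972, -1.8999999999999986], [2.5, 1.5]]
34 hole-pin [[1.7999999999999972, -2.1999999999999993], [3.0, 1.9000000000000021]]
0 0.8527137261893927 hole-pin [[-0.5, 0.0], [0.8000000000000043, -0.19999999999999574]] 0.9737043322893195
3 3.4687716920659 hole-pin [[-0.29999999999999716, -0.09999999999999787], [1.1000000000000014, -0.29999999999999716]] 1.0335070546089382
6 7.8043095354348395 hole-pin [[0.10000000000000142, -0.1999999999999993], [1.5, -0.3999999999999986]] 1.0909973280553162
```

The zero-tilt fit is clearly the best (0.85 px against 7.8 px at 6°) and puts both holes within 1 mm of their pins, so the plate has dropped. I'll back off sideways, rise, and check.

```bash
python3 -m jog '[[[0.6,-0.02,0,0,0],[0.6,-0.05,0,0,0],[0.6,-0.08,0,0,0],[0.6,-0.08,0,-0.1,0],[0.6,-0.08,0,-0.2,0],[0.6,-0.08,0,-0.3,0],[0.6,-0.08,0,-0.3,0],[0.6,0.05,0,-0.3,0],[0.6,0.05,0,-0.3,0],[0.6,0.05,0,-0.3,0]]]'; 
python3 - <<'E'
from fit import *
st=r.state(); s=cams.snapshot("wrist"); save(s,"w5.png",(160,0,480,240),2.5); s["st"]=st; np.save("w5.npy",s,allow_pickle=True)
E
```

```text
time_s: 8.1
tcp_pos: [568.2, 143.7, 165.1]
ee_rot: [[0.108, -0.994, -0.002], [-0.994, -0.108, -0.001], [0.001, 0.002, -1.0]]
ft_force: [0.2, 0.4, 0.6]
finger_gap: 69.6
grip_force: 0.0
```

View pics/w5.png

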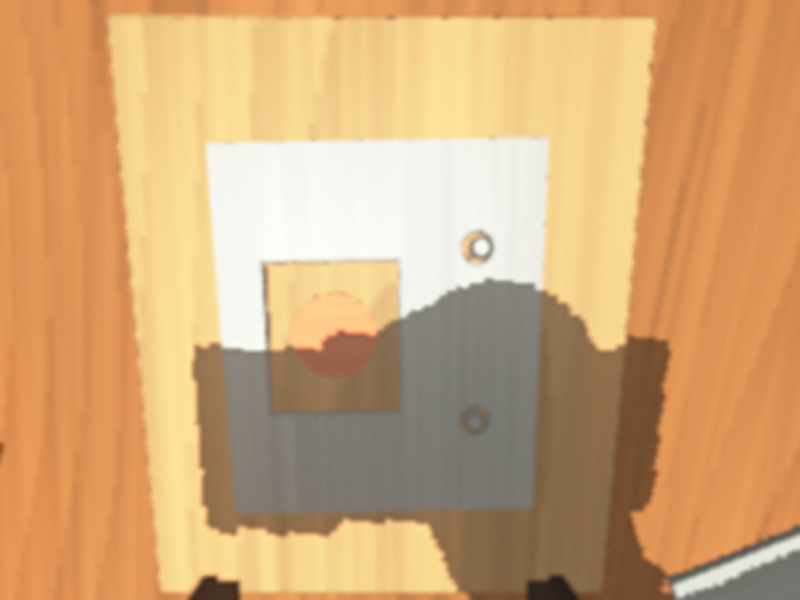

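The plate now sits centred on the board at crop (207–548, 138–515). The disc (334,335) is in the middle of the window, and both pins show inside their holes at (477,247) and (474,419). One numeric check comes next.

```bash
python3 - <<'E'
from fit import *
s=np.load("w5.npy",allow_pickle=True).item()
o=lambda a:np.array(a,float)/2.5+[160,0]
P=PL[[3,0,1,2,7,4,5,6,8,9]]
px=o([[207,144],[548,138],[532,509],[236,515],[263,262],[399,260],[400,411],[271,412],[477,247],[474,419]])
P=PL[[3,0,1,2,7,4,5,6,8,9]]
f=lambda p:(proj(s,pts(p[:3],p[3],18+p[4])(P),s["st"])-px).ravel()
o4=least_squares(f,[575,85,.1,0,0]); print("free fit",o4.x.round(3),np.abs(o4.fun).max())
b=np.load("b.npy"); J=lambda q:((q[:,:2]-b[:2])@Rz(b[2])[:2,:2])
pin=J(ray(s,o([[475,421],[481,247]]),28,s["st"]))
for t in(0,2,4,6):
    p,er=plate(s,px,np.radians(t),P) ; p=p; H=pts(p,np.radians(t))(np.array([[-36,32,0],[-36,-32,0]],float))
    print(t,er,(J(H)-pin).round(1).tolist())
E
```

```text
free fit [ 5.74499e+02  8.53540e+01  1.24000e-01 -7.00000e-03  1.37000e-01] 0.9377723585948843
0 0.9784884218906598 [[-0.3, 0.6], [0.6, -0.1]]
2 1.3344385633161266 [[-0.2, 0.5], [0.7, -0.2]]
4 2.423084187835748 [[-0.1, 0.4], [0.9, -0.3]]
6 3.541181335820866 [[0.0, 0.3], [1.0, -0.4]]
```

The free fit gives a tilt of about 0 and the plate on the board at z = 18.1 mm, with both holes within 1 mm of their pins. The arm is clear, so I'm handing the job in.

```bash
python3 -c "
from bench import r
print(r.finish_job())"
```

```text
the job is handed in; nothing more can be done
None
```

The plate is seated flat over both pins (holes within about 1 mm by camera), the arm is clear and touched nothing else, and the job was handed in at about 8 s, though no verdict came back.

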